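# Line up the clay test tiles and gauge the ringed one

### The arm

A 7-joint arm with a two-finger parallel gripper is mounted at the origin on the work surface. World frame = base frame: x ahead of the robot, y to its left, z up, the work surface at z = 0. Lengths are in mm, angles in rad, forces in N, time in s.
With the tool pointing down it reaches from about 400 to 925 mm from the base axis. Payload 5.6 kg.
Tool frame: the origin (TCP) lies midway between the tips of the shut fingers; the grasp point (between the pads) lies 19 mm behind it; z points along the fingers, y is the line along which they close (so a half turn about z gives the same grasp; the last joint's range is limited). The gripper opens to 85 mm and grips with 20 to 120 N. Pads are 22 mm wide; open, the fingers measure 114 mm over their backs; the gripper's body (76 mm by 85 mm) begins 54 mm behind the grasp point. The pads swing forward as they close: fully open they stand 13 mm farther back than shut.
Start: joints at [1.249, 0.468, -0.012, 1.603, 0.006, 1.071, -0.056], TCP at [178.84, -624.92, 231.29] pointing down, gripper open.
Joint ranges: [-2.53, 2.53], [-0.31, 2.02], [-1.57, 1.55], [0.28, 2.44], [-1.29, 4.43], [0.15, 1.84], [-2.92, 2.92]. Speed limits (rad/s): [2.57, 2.57, 3.14, 3.14, 3.14, 3.14, 3.14].

### API

Orientations are given as a unit quaternion [w, x, y, z].
In Python, from bench import ctrl gives the robot as it stands. The module is installed in compiled form; this text tells all that it offers.
- The arm moves only by the tool carry_out, never from a script. Its argument "increments" is a list of rows, each a list of 6 numbers: the shift along the tool's x, y, z in units of 30 mm (1.0 is 30 mm), then the turn, a rotation vector about the tool's x, y, z in units of 5 degrees (1.0 is 5 degrees). In form: [[x, y, z, ax, ay, az], ...]. A call has 1 to 20 rows; each row is the pose to reach, as a shift and turn from the pose commanded when the call began, along the tool's axes at that moment; what a row does not reach only later rows make up. A row lasts 1/12 s, in which the tool goes at most 41.7 mm and 7.16 degrees, less where a joint would pass 70% of its speed; a pose out of reach is approached as far as the arm can. A call with a gripper value outside its range is refused whole. "grip" is the finger opening in mm, from 0 to 85.4, set as the call begins (left out, the last holds). The fingers move at their own pace and stop on an object; "grip_force" is the grip in N (left out, the last holds). Time passes only in rows, so rows that repeat a pose let the fingers close. It gives the time, the measured TCP pose, the force, the opening and the grip force at its end, in the units of the state.
- ctrl.sense(): the state, without advancing time (a new reading comes with each control period).
- ctrl.snapshot(name): name is "scene" or "top" or "wrist"; returns the picture (420x560x3 uint8, blue, green, red); there is no depth.
- ctrl.camera_params(name): a dict with "fov_y" (degrees; the focal length in pixels is half the picture's height over the tangent of half this angle, whatever the lens; pixels are square), "cx", "cy" (the principal point, pixels), "xyz" and "orientation" of the camera in the world. Camera axes: x right, y down, z forward; pixel columns grow to the right and rows downward; lengths in mm; the calibration is good to about 2 mm. The wrist camera is an equidistant fisheye: a pixel r from the principal point sees the ray r / f radians off the axis. A picture is of the moment at which its call begins: read the wrist's pose just before it. camera_params takes no time and is no camera call; for the wrist camera it gives the pose at the moment of the call.
- ctrl.hand_in(): hands the job in; it is judged then, once.
The state is a dict: "time_s": time; "qpos": joint angles; "joint_velocities": joint speeds; "effort": joint torques, N m; "tcp_pos": TCP position; "orientation": TCP orientation; "contact_force": force on the tool from outside, world axes, zero at the start; "wrist_torque": the same for the moment, N m; "grip_width": finger opening in mm; "grip_force": force on a finger pad.
Only numpy, scipy, OpenCV 4.12 (cv2) and the standard library are available. Lean on these libraries where they do the work, as an engineer would, in place of code of your own. Each camera call takes 0.05 s, during which the arm holds its last target. There are 200 camera calls.

### The job

Line up the three clay test tiles along the near side of the wooden batten, one tile at each dark line in any order, each with a short end flush against the batten, square to it and centred on its line. Then take the spring-tip hardness gauge out of its leaning stand and hold it upright with its tip inside the ring on the ringed tile, pressing gently until the tip is about half pushed in; finish while holding it there. Leave the other things on the table where they are.

Things in the scene. Friction and masses are not known exactly. Their poses are not given: they have to be found in the camera images.
- batten: light wooden strip fixed to the table, 20 mm (x) by 340 mm (y) by 18 mm tall; origin at the centre of its underside, x points away from the robot side across the strip, y along it; its near face (towards the tiles) is at x = -10 mm. Three dark lines cross its top and near face, 110 mm apart, the middle one at its centre
- line0 (a point): foot of the left (+y) dark line on the batten's near face, at table height; a tile pushed home has its centre 30 mm in front (batten -x) of it
- line1 (a point): foot of the middle dark line on the batten's near face, at table height; a tile pushed home has its centre 30 mm in front (batten -x) of it
- line2 (a point): foot of the right (-y) dark line on the batten's near face, at table height; a tile pushed home has its centre 30 mm in front (batten -x) of it
- ring_tile: flat dry-clay test tile, 60 mm long (its x), 42 mm wide (its y), 12 mm thick, about 60 g, loose on the table; origin at the centre of its underside; the only one with a ring on its top face
- plain_tile_a: flat dry-clay test tile, 60 mm long (its x), 42 mm wide (its y), 12 mm thick, about 60 g, loose on the table; origin at the centre of its underside; no mark
- plain_tile_b: flat dry-clay test tile, 60 mm long (its x), 42 mm wide (its y), 12 mm thick, about 60 g, loose on the table; origin at the centre of its underside; no mark
- ring (a point): centre of the ring on the top face of the ringed tile (tile centre, 12 mm above its underside); ring 16 mm inside, 20 mm outside diameter, dark, flat
- gauge: spring-tip hardness gauge, loose, about 130 g: square aluminium barrel 24 x 24 mm, 92 mm long, with a round black cap 10 mm tall on top and a small white dial high on its -x side; origin at the centre of the barrel's lower end, z up the barrel to the cap, x and y square to its flats. A steel plunger 6 mm thick sticks out 22 mm below
- gauge_tip (a point): lower end of the gauge's plunger, on the barrel axis, 22 mm below the gauge's origin when not pressed
- plunger (a joint): how far the plunger is pushed into the barrel, m: 0 free, 0.012 fully in; its spring gives about 1 N at 0, 3 N half in and 5 N fully in
- stand: fixed wooden stand, base 90 x 70 mm, origin under its centre. Its square socket leans the gauge 20 degrees (0.35 rad), cap towards the stand's -x, with 1 mm play each side; the gauge's origin sits 45 mm above the stand's. The lower 40 mm of the barrel is in the socket, 52 mm and the cap stand free. Pull the gauge out along its own axis
- brush_pot: blue ceramic pot of brushes fixed to the table, 90 mm across, 175 mm tall with brushes; it stands on the side of the table where the stand is not
- cork_block: small cork sanding block 30 x 50 x 22 mm, bystander; loose, leave where it is
- wood_rib: flat wooden rib 35 x 90 x 6 mm, bystander; loose, leave where it is
- figurine: small black turned figurine, 60 mm tall, 44 mm across, bystander; loose, leave where it is
- amber_jar: amber jar with dark lid, 56 mm across, 60 mm tall, bystander; loose, leave where it is
- clay_lump: round lump of dry clay 48 mm across, 26 mm tall, bystander; loose, leave where it is
There are look-alikes about, which are no part of the job. Leave any orange or turquoise look-alike of the ring_tile alone.

How it is judged (in metres and radians):
On the way, in this order (a step that is already met when the one before it is completed fails the run):
1. all three tiles stand in the row at the batten's lines, let go (x of ring_tile in the frame of batten between -0.045 and -0.034 m and z of each of ring_tile, plain_tile_a, plain_tile_b in the frame of batten below 0.004 m and angle between each of ring_tile, plain_tile_a, plain_tile_b's own z axis and vertical below 0.06 rad and angle between the x axis of each of ring_tile, plain_tile_a, plain_tile_b and the x axis of batten, either way round below 0.1 rad and (y of ring_tile in the frame of batten between 0.101 and 0.119 m or y of ring_tile in the frame of batten between -0.009 and 0.009 m or y of ring_tile in the frame of batten between -0.119 and -0.101 m) and x of plain_tile_a in the frame of batten between -0.045 and -0.034 m and (y of plain_tile_a in the frame of batten between 0.101 and 0.119 m or y of plain_tile_a in the frame of batten between -0.009 and 0.009 m or y of plain_tile_a in the frame of batten between -0.119 and -0.101 m) and x of plain_tile_b in the frame of batten between -0.045 and -0.034 m and (y of plain_tile_b in the frame of batten between 0.101 and 0.119 m or y of plain_tile_b in the frame of batten between -0.009 and 0.009 m or y of plain_tile_b in the frame of batten between -0.119 and -0.101 m) and contact force between the fingers and ring_tile below 0.1 N and contact force between the fingers and plain_tile_a below 0.1 N and contact force between the fingers and plain_tile_b below 0.1 N), for 0.2 s.
2. the gauge is held in the fingers, out of its stand (distance between gauge and stand above 0.1 m and contact force between the fingers and gauge above 2 N and contact force between gauge and stand below 0.1 N), for 0.2 s.
At the end, for the whole second after the job is handed in: Tiles flat, one per line: centred within 9 mm, end within 5 mm of the batten, square within 0.1 rad. Gauge held still in the fingers, clear of its stand, upright within 0.12 rad, tip within 8 mm of the ring's centre, pressing the ringed tile with 1 to 7 N, plunger 3 to 9 mm in (x of ring_tile in the frame of batten between -0.045 and -0.034 m and z of each of ring_tile, plain_tile_a, plain_tile_b in the frame of batten below 0.004 m and angle between each of ring_tile, plain_tile_a, plain_tile_b's own z axis and vertical below 0.06 rad and angle between the x axis of each of ring_tile, plain_tile_a, plain_tile_b and the x axis of batten, either way round below 0.1 rad and (y of ring_tile in the frame of batten between 0.101 and 0.119 m or y of ring_tile in the frame of batten between -0.009 and 0.009 m or y of ring_tile in the frame of batten between -0.119 and -0.101 m) and x of plain_tile_a in the frame of batten between -0.045 and -0.034 m and (y of plain_tile_a in the frame of batten between 0.101 and 0.119 m or y of plain_tile_a in the frame of batten between -0.009 and 0.009 m or y of plain_tile_a in the frame of batten between -0.119 and -0.101 m) and x of plain_tile_b in the frame of batten between -0.045 and -0.034 m and (y of plain_tile_b in the frame of batten between 0.101 and 0.119 m or y of plain_tile_b in the frame of batten between -0.009 and 0.009 m or y of plain_tile_b in the frame of batten between -0.119 and -0.101 m) and horizontal distance between gauge_tip and ring below 0.008 m and angle between gauge's own z axis and vertical below 0.12 rad and value of joint plunger between 0.003 and 0.009 m and contact force between gauge and ring_tile between 1 and 7 N and contact force between the fingers and gauge above 2 N and contact force between gauge and stand below 0.1 N and linear speed of gauge below 0.01 m/s); the arm keeps its last pose, push and grip.
It fails at once if the gauge is pressed hard on a tile (over 15 N) (contact force between gauge and ring_tile above 15 N or contact force between gauge and plain_tile_a above 15 N or contact force between gauge and plain_tile_b above 15 N).
It fails at once if a bystander is moved by more than 25 mm (distance of any of cork_block, wood_rib, figurine, amber_jar, clay_lump from where it was at the start of the episode above 0.025 m).
It also fails if it takes over 64 s, if anything falls off the work surface, if the arm or the gripper's body presses on something with over 40 N, if the wrist force passes 120 N, or if a joint passes its speed limit or range.

## Working session

There is one attempt and no reset: what is moved stays moved. The work goes in short steps, Python scripts to look and compute and a tool call to move; the robot and the scene stay as the last step left them, time stands still between calls to the robot, and variables do not carry over. Pictures are saved under pics/ and viewed, at most 10 in all, crops included, and the job is handed in when it is done.

Besides the shell and the picture viewer there is one more tool, called after ">>>" as name(argument=value, ...), one argument or row to a line, values as JSON. carry_out: Moves the arm, as the interface text tells. Its arguments: {"type":"object","properties":{"increments":{"type":"array","items":{"type":"array","items":{"type":"number"}}},"grip":{"type":"number"},"grip_force":{"type":"number"}},"required":["increments"]}

```bash
mkdir -p pics; cat > h.py <<'E'
import numpy as np, cv2, json
from scipy.spatial.transform import Rotation as R
from bench import ctrl
def rot(q): return R.from_quat([q[1],q[2],q[3],q[0]])
def ray(cam,u,v,p=None):
    p=p or ctrl.camera_params(cam)
    f=210/np.tan(np.radians(p['fov_y'])/2)
    d=np.array([u-p['cx'],v-p['cy']],float)
    if cam=='wrist':
        r=np.hypot(*d); th=r/f
        c=np.r_[d/max(r,1e-9)*np.sin(th),np.cos(th)]
    else: c=np.r_[d/f,1]
    return np.array(p['xyz'],float),rot(p['orientation']).apply(c)
def hit(cam,u,v,z,p=None):
    o,d=ray(cam,u,v,p); return o+d*(z-o[2])/d[2]
def proj(cam,X,p=None):
    p=p or ctrl.camera_params(cam)
    f=210/np.tan(np.radians(p['fov_y'])/2)
    c=rot(p['orientation']).inv().apply(np.array(X,float)-p['xyz'])
    if cam=='wrist':
        r=np.hypot(c[0],c[1]); return np.array([p['cx'],p['cy']])+c[:2]/max(r,1e-9)*np.arctan2(r,c[2])*f
    return np.array([p['cx'],p['cy']])+c[:2]/c[2]*f
def inc(pos,Rm):
    "move from the present pose, in units of the tool"
    s=ctrl.sense(); r0=rot(s['orientation'])
    d=r0.inv().apply(np.array(pos)-s['tcp_pos'])/30
    w=np.degrees((r0.inv()*Rm).as_rotvec())/5
    return np.round(np.r_[d,w],3)
def down(ang):
    "tool down, tool y axis at world angle ang"
    y=np.array([np.cos(ang),np.sin(ang),0]);z=np.array([0,0,-1.]);x=np.cross(y,z)
    return R.from_matrix(np.c_[x,y,z])
E
python3 - <<'E'
from h import *
for n in('top','scene','wrist'):
    print(n,ctrl.camera_params(n)); im=ctrl.snapshot(n); cv2.imwrite(f'pics/{n}0.png',im)
    
a=cv2.imread('pics/top0.png'); cv2.imwrite('pics/top0b.png',cv2.resize(a,(800,600),interpolation=cv2.INTER_CUBIC))
print(ctrl.sense())
E
```

```text
top {'fov_y': 42.542335745392734, 'cx': 280.0316217190841, 'cy': 214.5563676579735, 'xyz': array([ 444.97622841,   11.35365069, 1131.93813995]), 'orientation': array([-0.02763183,  0.70667905, -0.70603494,  0.03682212])}
scene {'fov_y': 57.599056069640625, 'cx': 287.7723637376922, 'cy': 205.69018130418465, 'xyz': array([ 939.59223957, -376.54062762,  780.99794495]), 'orientation': array([-0.30080977,  0.86562015,  0.38092289, -0.12293495])}
wrist {'fov_y': 65.70646984690485, 'cx': 280.74908364275296, 'cy': 212.29113059891984, 'xyz': array([ 248.44867975, -604.54433856,  373.42991167]), 'orientation': array([ 0.11327983,  0.79040031, -0.59577093, -0.0865565 ])}
{'time_s': 0.15, 'qpos': array([ 1.24901335,  0.46817274, -0.01161364,  1.60340802,  0.0060024 ,
        1.07139116, -0.05632619]), 'joint_velocities': array([ 0.00043687, -0.00300015,  0.00066666, -0.00131104,  0.00041903,
       -0.00012819,  0.00012411]), 'effort': array([ 9.20595121e-04, -5.32794428e+01,  2.17910833e-02, -2.51557302e+01,
        1.14544391e-02,  5.57953346e-03,  6.45721548e-05]), 'tcp_pos': array([ 178.70041847, -624.51268455,  230.56023041]), 'orientation': array([-6.57053342e-04,  9.90306094e-01,  1.38900643e-01, -1.42877108e-04]), 'contact_force': array([ 0.32630557,  0.21168355, -0.60853466]), 'wrist_torque': array([ 2.01675904e-02, -6.91719971e-05,  2.75736229e-03]), 'grip_force': 0.0, 'grip_width': 85.41952143621756}
```

View pics/top0b.png

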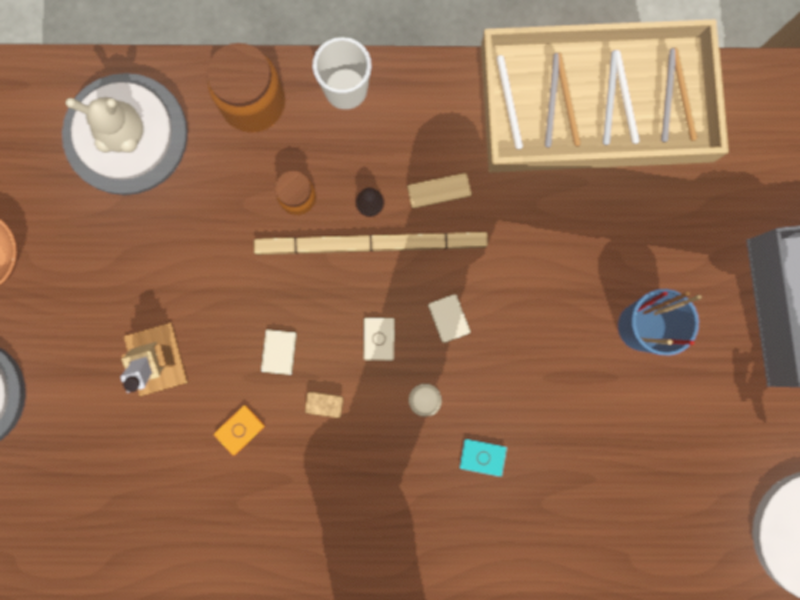

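View pics/scene0.png

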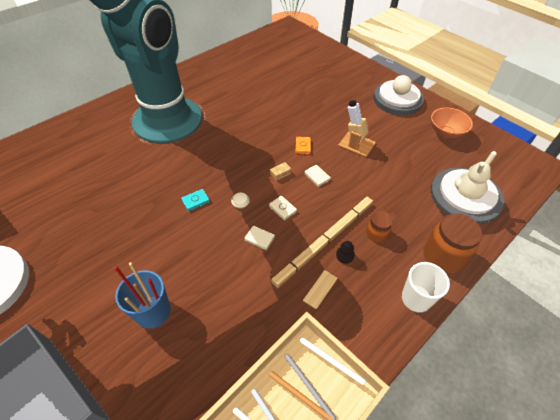

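The top view shows +x up and +y left. In 800x600 pixels the batten runs (255,245)–(487,238). Tiles are at (279,352), (379,339; ringed) and (449,318), with the stand at (155,360) and the gauge's cap at (131,383). Next I'll segment these for accurate positions.

```bash
python3 - <<'E'
from h import *
im=cv2.imread('pics/top0.png'); p=ctrl.camera_params('top')
S=560/800
g=cv2.cvtColor(im,cv2.COLOR_BGR2LAB).astype(int)
def seg(u,v,rad,name,z):
    u,v=u*S,v*S
    hsv=cv2.cvtColor(im,cv2.COLOR_BGR2HSV)
    x0,x1,y0,y1=int(u-rad),int(u+rad),int(v-rad),int(v+rad)
    roi=im[y0:y1,x0:x1]; K=6
    big=cv2.resize(roi,None,fx=K,fy=K,interpolation=cv2.INTER_CUBIC)
    t,m=cv2.threshold(big[:,:,1],0,255,cv2.THRESH_OTSU)
    cs,_=cv2.findContours(m,cv2.RETR_EXTERNAL,cv2.CHAIN_APPROX_NONE)
    c=max(cs,key=cv2.contourArea).reshape(-1,2)
    c=(c+.5)/K-.5+[x0,y0]
    W=np.array([hit('top',a,b,z,p)[:2] for a,b in c],np.float32)
    r=cv2.minAreaRect(W); print(name,np.round(r[0],1),np.round(r[1],1),round(r[2],2))
seg(279,352,20,'left',12);seg(379,339,20,'ring',12);seg(449,318,20,'right',12)
# batten: row-wise
for n,(u,v) in dict(l0=(295,244.5),l1=(371,242.5),l2=(446,241),e0=(255,246),e1=(487,239),cap=(131.5,383),stL=(145,393),stR=(185,382),stT=(172,324),stB=(125,334),).items():
    z={'c':0,'s':10}.get(n[0],18)
    print(n,hit('top',u*S,v*S,z)[:2].round(1))
def crop(x0,x1,y0,y1,n,f): cv2.imwrite(n,cv2.resize(im[y0:y1,x0:x1],None,fx=f,fy=f,interpolation=cv2.INTER_CUBIC))
crop(165,355,120,265,'pics/c1.png',4)
s=cv2.imread('pics/scene0.png')
a=cv2.resize(im[210:290,70:140],None,fx=7,fy=7,interpolation=cv2.INTER_CUBIC)
b=cv2.resize(s[90:170,330:385],None,fx=7,fy=7,interpolation=cv2.INTER_CUBIC)[:560]
o=np.hstack([a,b])[:, :800]; print(o.shape); cv2.imwrite('pics/c2.png',o)
E
```

```text
left [481.6 173.7] [44.7 61.7] 84.04
ring [500.9  28.4] [44.1 62. ] 89.84
right [530.7 -74.9] [62.5 44.5] 20.69
l0 [637.5 150.3]
l1 [640.8  39.4]
l2 [643.3 -70.4]
e0 [635.1 208.5]
e1 [ 646.4 -130.5]
cap [436.1 387.5]
stL [421.9 364.3]
stR [437.7 307.3]
stT [521.5 328.2]
stB [506.9 395.8]
(560, 800, 3)
```

View pics/c1.png

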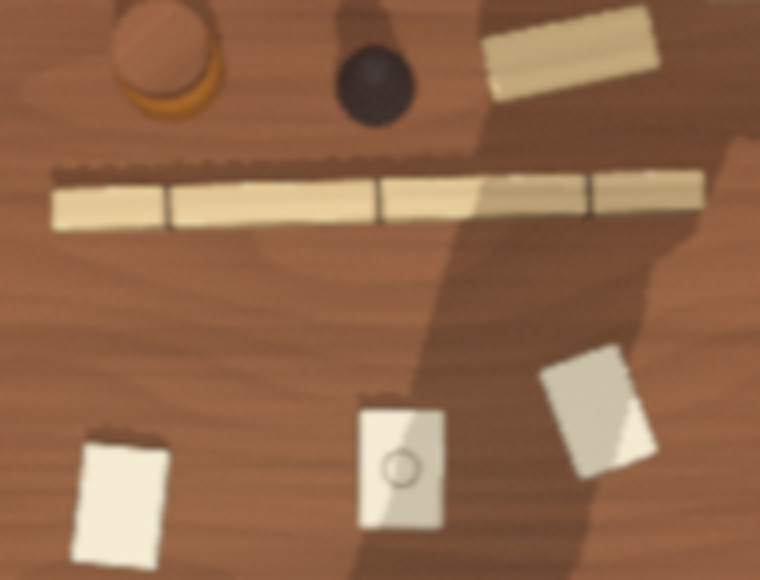

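View pics/c2.png

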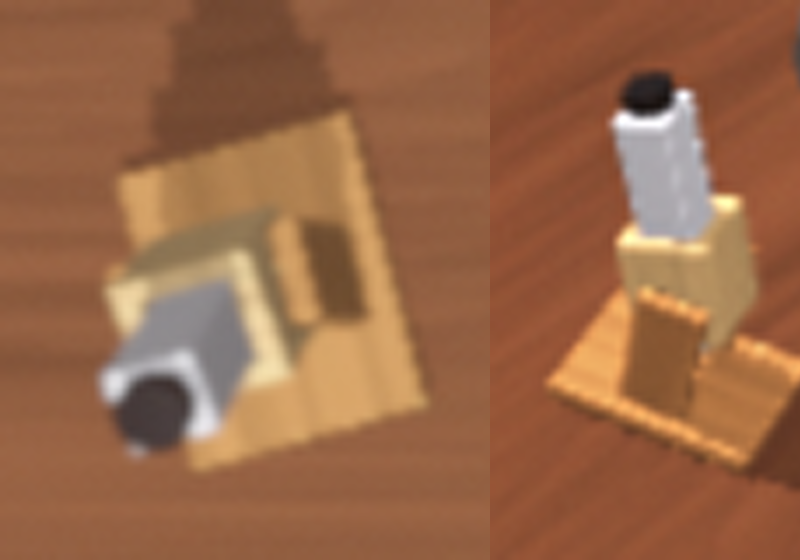

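The crops show the batten lines at c1 (168,207), (378,200) and (589,194). In c2 the stand's base corners are at (120,175), (348,115), (425,405) and (195,468), with the gauge's cap at (153,410) and leaning towards image bottom. I'll compute the batten and stand/gauge poses next.

```bash
python3 - <<'E'
from h import *
from scipy.optimize import least_squares
p=ctrl.camera_params('top'); q=ctrl.camera_params('scene')
c1=lambda u,v:((u+.5)/4-.5+165,(v+.5)/4-.5+120)
c2=lambda u,v:((u+.5)/7-.5+70,(v+.5)/7-.5+210)
c3=lambda u,v:((u-490+.5)/7-.5+330,(v+.5)/7-.5+90)
print('far edge',[hit('top',*c1(*a),18)[:2].round(1) for a in((52,189),(378,179),(703,171))])
print('near bottom edge',[hit('top',*c1(*a),0)[:2].round(1) for a in((52,231),(378,222),(703,210))])
print('lines',[hit('top',*c1(*a),18)[:2].round(1) for a in((168,207),(378,200),(589,194))])
for z in(6,10):
    C=np.array([hit('top',*c2(*a),z)[:2] for a in((120,175),(348,115),(425,405),(195,468))])
    print('stand',z,C.mean(0).round(1),[round(np.hypot(*(C[i]-C[i-1])),1) for i in range(4)], 'xdir', np.degrees(np.arctan2(*((C[0]+C[1]-C[2]-C[3])[::-1]))).round(1))
# gauge cap: triangulate from the two cams
o1,d1=ray('top',*c2(153,410)); o2,d2=ray('scene',*c3(648,92))
A=np.c_[d1,-d2]; t=np.linalg.lstsq(A,o2-o1,rcond=None)[0]
print('cap',(o1+d1*t[0]).round(1),(o2+d2*t[1]).round(1))
# stand pose fit: x,y,yaw -> predicted
th=np.degrees(np.arctan2(*((C[0]+C[1]-C[2]-C[3])[::-1])))
def pose(x,y,th):
    Rm=R.from_euler('z',th,degrees=True)*R.from_euler('y',-20,degrees=True)
    return Rm
Rm=pose(0,0,th); z=Rm.apply([0,0,1])
print('axis',z.round(3),'cap top should be z',45+102*z[2]); 
cap=(o1+d1*t[0]+o2+d2*t[1])/2; print('origin if cap top',(cap-102*z).round(1))
E
```

```text
far edge [array([646.4, 210.5]), array([652.1,  40.6]), array([ 656.8, -129.5])]
near bottom edge [array([627.1, 213.3]), array([632.4,  41. ]), array([ 639.3, -131.6])]
lines [array([637., 150.]), array([641. ,  40.6]), array([644.5, -69.7])]
stand 6 [471.4 352.8] [np.float64(90.0), np.float64(69.3), np.float64(89.5), np.float64(69.7)] xdir 16.1
stand 10 [471.3 351.5] [np.float64(89.7), np.float64(69.1), np.float64(89.2), np.float64(69.4)] xdir 16.1
cap [437.1 342.7 138.1] [436.5 342.1 137.9]
axis [-0.329 -0.095  0.94 ] cap top should be z 140.84864732016266
origin if cap top [470.3 352.1  42.1]
```

>>> carry_out(
  increments=[
    [0,0,-1,0,0,0],
    [0,0,-1,0,0,0],
  ],
  grip=62,
)

```text
time_s: 0.32
tcp_pos: [179.5, -626.9, 265.4]
orientation: [0.003, 0.99, 0.139, 0.001]
contact_force: [-0.1, -1.3, 0.8]
grip_width: 64.0
grip_force: 0.0
```

```bash
python3 - <<'E'
from h import *
print(inc([530.7,-74.9,120],down(np.radians(20.7-90))))
E
```

```text
[ 16.315 -14.499   4.76    0.072  -0.     -0.947]
```

>>> carry_out(
  increments=[
    [16.3,-14.5,4.7,0.07,0,-0.95],
    [16.3,-14.5,4.7,0.07,0,-0.95],
    [16.3,-14.5,4.7,0.07,0,-0.95],
    [16.3,-14.5,4.7,0.07,0,-0.95],
    [16.3,-14.5,4.7,0.07,0,-0.95],
    [16.3,-14.5,4.7,0.07,0,-0.95],
    [16.3,-14.5,4.7,0.07,0,-0.95],
    [16.3,-14.5,4.7,0.07,0,-0.95],
    [16.3,-14.5,4.7,0.07,0,-0.95],
    [16.3,-14.5,4.7,0.07,0,-0.95],
    [16.3,-14.5,4.7,0.07,0,-0.95],
    [16.3,-14.5,4.7,0.07,0,-0.95],
    [16.3,-14.5,4.7,0.07,0,-0.95],
    [16.3,-14.5,4.7,0.07,0,-0.95],
    [16.3,-14.5,4.7,0.07,0,-0.95],
    [16.3,-14.5,4.7,0.07,0,-0.95],
    [16.3,-14.5,4.7,0.07,0,-0.95],
    [16.3,-14.5,4.7,0.07,0,-0.95],
    [16.3,-14.5,4.7,0.07,0,-0.95],
  ],
)

```text
time_s: 1.9
tcp_pos: [529.0, -72.4, 120.0]
orientation: [-0.003, 0.984, 0.18, -0.001]
contact_force: [-0.7, -0.1, -1.4]
grip_width: 62.0
grip_force: 0.0
```

```bash
python3 - <<'E'
from h import *
p=ctrl.camera_params('wrist'); im=ctrl.snapshot('wrist')
import pickle; pickle.dump((p,im),open('w1.pkl','wb'))
cv2.imwrite('pics/w1.png',im); s=ctrl.sense(); print(s['time_s'],s['tcp_pos'],s['orientation'],s['contact_force'],np.abs(s['joint_velocities']).max())
print(inc([530.7,-74.9,2],down(np.radians(20.7-90))))
E
```

```text
1.95 [528.80656405 -73.44990403 120.23196237] [-2.65537020e-03  9.83810879e-01  1.79188648e-01 -7.28825586e-04] [-0.37686353  0.28885728 -0.10288554] 0.022344157669135077
[ 0.044  0.089  3.941 -0.063  0.005 -0.011]
```

View pics/w1.png

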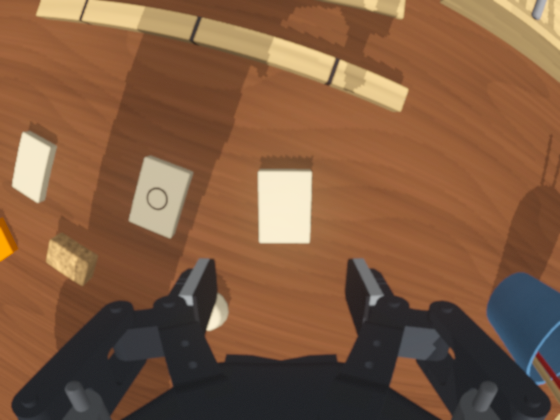

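The wrist view shows the tile square to the jaws, with corners at (258,171), (312,169), (311,243) and (259,243). The line tops are at about (84,9), (195,29) and (334,71), and the ring at (157,198). I'll check these against the top-camera results.

```bash
python3 - <<'E'
from h import *
import pickle; p,im=pickle.load(open('w1.pkl','rb'))
C=[hit('wrist',u,v,12,p)[:2] for u,v in((258,171),(312,169),(311,243),(259,243))]
print(np.mean(C,0),[np.hypot(*(C[i]-C[i-1])).round(1) for i in range(4)])
print([hit('wrist',u,v,18,p)[:2].round(1) for u,v in((84,9),(195,29),(334,71))],hit('wrist',157,198,12,p).round(1))
E
```

```text
[532.39300347 -73.95031082] [np.float64(60.3), np.float64(42.2), np.float64(61.9), np.float64(43.3)]
[array([639.3, 150.9]), array([642.,  41.]), array([645.7, -69.7])] [502.3  29.1  12. ]
```

>>> carry_out(
  increments=[
    [0.06,0.05,1.0,-0.06,0,0],
    [0.06,0.05,2.0,-0.06,0,0],
    [0.06,0.05,3.0,-0.06,0,0],
    [0.06,0.05,3.95,-0.06,0,0],
    [0.06,0.05,3.95,-0.06,0,0],
    [0.06,0.05,3.95,-0.06,0,0],
  ],
)

```text
time_s: 2.45
tcp_pos: [529.9, -73.8, 1.2]
orientation: [-0.001, 0.984, 0.179, -0.001]
contact_force: [-0.4, -0.2, -0.3]
grip_width: 61.7
grip_force: 0.0
```

>>> carry_out(
  increments=[
    [0,0,0,0,0,0],
    [0,0,0,0,0,0],
    [0,0,0,0,0,0],
    [0,0,0,0,0,0],
    [0,0,0,0,0,0],
    [0,0,0,0,0,0],
  ],
  grip=36,
  grip_force=25,
)

```text
time_s: 2.95
tcp_pos: [532.8, -73.0, 4.0]
orientation: [0.0, 0.984, 0.18, 0.002]
contact_force: [-1.0, -1.1, 7.9]
grip_width: 41.0
grip_force: 26.2
```

```bash
python3 - <<'E'
from h import *
s=ctrl.sense(); print(s['time_s'],s['tcp_pos'],s['orientation'],s['contact_force'])
D=down(np.radians(1.85-90))
for t in([595,-70.7,12],[605.5,-70.7,12]): print(inc(t,D))
E
```

```text
2.95 [532.8114168  -73.00798622   3.97099682] [4.66108433e-04 9.83748245e-01 1.79544684e-01 1.69728542e-03] [-0.9697209  -1.07552167  7.89626414]
[ 1.967  0.661 -0.26   0.011 -0.039  3.767]
[ 2.295  0.784 -0.259  0.011 -0.039  3.767]
```

```bash
cat >> h.py <<'E'
# commanded pose, kept by adding each call's last row to cmd.txt
def cmd():
    P=np.array([178.84,-624.92,231.29]); r=rot([0,.990306,.1389,0])
    for l in open('cmd.txt'):
        v=np.array(eval(l),float); P=P+r.apply(v[:3]*30); r=r*R.from_rotvec(np.radians(v[3:]*5))
    return P,r
def log(*v): open('cmd.txt','a').writelines(str(list(a))+'\n' for a in v)
def plan(*T):
    P,r=cmd()
    for pos,Rm in T:
        print(np.round(np.r_[r.inv().apply(np.array(pos)-P)/30,np.degrees((r.inv()*Rm).as_rotvec())/5],2).tolist())
def st():
    s=ctrl.sense(); P,r=cmd(); print(round(s['time_s'],2),'meas',np.round(s['tcp_pos'],1),'cmd',P.round(1),'dR',np.degrees((r.inv()*rot(s['orientation'])).as_rotvec()).round(2),'F',s['contact_force'].round(1),'grip',round(s['grip_width'],1),round(s['grip_force'],1))
E
python3 - <<'E'
from h import *
log([0,0,-1,0,0,0],[16.3,-14.5,4.7,.07,0,-.95],[.06,.05,3.95,-.06,0,0])
st(); D=down(np.radians(1.85-90)); D0=cmd()[1]
plan(([531,-74,14],D0),([593,-70.7,14],D),([593,-70.7,5],D),([605.5,-70.7,5],D),([607.5,-70.7,5],D))
E
```

```text
2.95 meas [532.8 -73.    4. ] cmd [531.3 -72.3   1.8] dR [-0.14  0.17  0.03] F [-1.  -1.1  7.9] grip 41.0 26.2
[-0.03, 0.05, -0.41, 0.0, 0.0, 0.0]
[1.94, 0.68, -0.41, -0.01, -0.0, 3.77]
[1.94, 0.68, -0.11, -0.01, -0.0, 3.77]
[2.33, 0.83, -0.11, -0.01, -0.0, 3.77]
[2.39, 0.85, -0.11, -0.01, -0.0, 3.77]
```

>>> carry_out(
  increments=[
    [0,0,-0.4,0,0,0],
    [0,0,-0.4,0,0,0],
    [0.8,0.3,-0.4,0,0,1.3],
    [1.94,0.68,-0.4,0,0,3.77],
    [1.94,0.68,-0.4,0,0,3.77],
    [1.94,0.68,-0.4,0,0,3.77],
    [1.94,0.68,-0.4,0,0,3.77],
    [1.94,0.68,-0.25,0,0,3.77],
    [1.94,0.68,-0.12,0,0,3.77],
    [1.94,0.68,-0.12,0,0,3.77],
    [2.05,0.72,-0.11,0,0,3.77],
    [2.15,0.76,-0.11,0,0,3.77],
    [2.25,0.8,-0.11,0,0,3.77],
    [2.33,0.83,-0.11,0,0,3.77],
    [2.33,0.83,-0.11,0,0,3.77],
    [2.33,0.83,-0.11,0,0,3.77],
  ],
)

```text
time_s: 4.28
tcp_pos: [605.7, -70.8, 5.1]
orientation: [-0.0, 1.0, 0.016, 0.0]
contact_force: [0.3, 1.2, -0.7]
grip_width: 41.2
grip_force: 25.6
```

```bash
python3 - <<'E'
from h import *
log([2.33, 0.83, -0.11, 0, 0, 3.77]); st()
D=down(np.radians(1.85-90))
plan(([608,-70.7,5],D),([610,-70.7,5],D))
E
```

```text
4.28 meas [605.7 -70.8   5.1] cmd [605.5 -70.8   5.1] dR [-0.    0.01 -0.01] F [ 0.3  1.2 -0.7] grip 41.2 25.6
[0.08, -0.0, 0.0, -0.01, 0.0, 0.0]
[0.15, 0.0, 0.0, -0.01, 0.0, 0.0]
```

>>> carry_out(
  increments=[
    [0.03,0,0.01,0,0,0],
    [0.06,0,0.02,0,0,0],
    [0.08,0,0.03,0,0,0],
    [0.08,0,0.03,0,0,0],
    [0.08,0,0.03,0,0,0],
  ],
)

```text
time_s: 4.7
tcp_pos: [606.9, -70.8, 4.1]
orientation: [-0.0, 1.0, 0.016, -0.001]
contact_force: [-3.8, 0.1, 2.7]
grip_width: 41.2
grip_force: 26.0
```

>>> carry_out(
  increments=[
    [0,0,0,0,0,0],
    [0,0,0,0,0,0],
    [0,0,0,0,0,0],
    [0,0,0,0,0,0],
    [0,0,-1,0,0,0],
    [0,0,-2,0,0,0],
    [0,0,-2,0,0,0],
  ],
  grip=62,
)

```text
time_s: 5.28
tcp_pos: [612.0, -70.9, 69.6]
orientation: [-0.0, 1.0, 0.016, 0.005]
contact_force: [0.6, -0.2, 0.6]
grip_width: 62.3
grip_force: 0.0
```

```bash
python3 - <<'E'
from h import *
log([0.08,0,0.03,0,0,0],[0,0,-2,0,0,0]); st()
D=down(np.radians(0-90))
plan(([501.5,28.8,64],D),([501.5,28.8,4],D))
E
```

```text
5.28 meas [612.  -70.9  69.6] cmd [607.9 -70.8  64.2] dR [-0.06  0.56 -0.  ] F [ 0.6 -0.2  0.6] grip 62.3 0.0
[-3.44, -3.43, 0.01, -0.01, 0.0, 0.37]
[-3.44, -3.43, 2.01, -0.01, 0.0, 0.37]
```

>>> carry_out(
  increments=[
    [-1,-1,0,0,0,0.2],
    [-2,-2,0,0,0,0.37],
    [-3,-3,0,0,0,0.37],
    [-3.44,-3.43,0,0,0,0.37],
    [-3.44,-3.43,0,0,0,0.37],
    [-3.44,-3.43,0,0,0,0.37],
    [-3.44,-3.43,1,0,0,0.37],
    [-3.44,-3.43,1.8,0,0,0.37],
    [-3.44,-3.43,2,0,0,0.37],
    [-3.44,-3.43,2,0,0,0.37],
    [-3.44,-3.43,2,0,0,0.37],
  ],
)

```text
time_s: 6.2
tcp_pos: [502.1, 28.1, 4.4]
orientation: [-0.0, 1.0, -0.0, 0.0]
contact_force: [0.0, 0.4, 0.8]
grip_width: 62.1
grip_force: 0.0
```

>>> carry_out(
  increments=[
    [0,0,0,0,0,0],
    [0,0,0,0,0,0],
    [0,0,0,0,0,0],
    [0,0,0,0,0,0],
    [0,0,0,0,0,0],
    [0,0,0,0,0,0],
  ],
  grip=36,
)

```text
time_s: 6.7
tcp_pos: [502.6, 28.6, 5.6]
orientation: [-0.0, 1.0, 0.0, 0.001]
contact_force: [-1.2, -0.9, 6.6]
grip_width: 41.1
grip_force: 25.7
```

```bash
python3 - <<'E'
from h import *
log([-3.44,-3.43,2,0,0,.37]); st()
D=down(np.radians(1.85-90)); D0=cmd()[1]
plan(([501.5,28.8,14],D0),([590,39.3,14],D),([590,39.3,5],D),([602,39.3,5],D),([605,39.3,4.5],D))
E
```

```text
6.7 meas [502.6  28.6   5.6] cmd [501.4  28.7   4.3] dR [-0.    0.16  0.01] F [-1.2 -0.9  6.6] grip 41.1 25.7
[0.0, -0.0, -0.32, 0.0, 0.0, 0.0]
[2.95, -0.35, -0.32, -0.01, 0.0, -0.37]
[2.95, -0.35, -0.02, -0.01, 0.0, -0.37]
[3.35, -0.35, -0.02, -0.01, 0.0, -0.37]
[3.45, -0.35, -0.01, -0.01, 0.0, -0.37]
```

>>> carry_out(
  increments=[
    [0,0,-0.32,0,0,0],
    [0,0,-0.32,0,0,0],
    [1,-0.15,-0.32,0,0,-0.2],
    [2,-0.3,-0.32,0,0,-0.37],
    [2.95,-0.35,-0.32,0,0,-0.37],
    [2.95,-0.35,-0.32,0,0,-0.37],
    [2.95,-0.35,-0.32,0,0,-0.37],
    [2.95,-0.35,-0.15,0,0,-0.37],
    [2.95,-0.35,-0.01,0,0,-0.37],
    [2.95,-0.35,-0.01,0,0,-0.37],
    [3.1,-0.35,-0.01,0,0,-0.37],
    [3.2,-0.35,-0.01,0,0,-0.37],
    [3.3,-0.35,-0.01,0,0,-0.37],
    [3.38,-0.35,-0.01,0,0,-0.37],
    [3.44,-0.35,-0.01,0,0,-0.37],
    [3.44,-0.35,-0.01,0,0,-0.37],
    [3.44,-0.35,-0.01,0,0,-0.37],
  ],
)

```text
time_s: 8.12
tcp_pos: [602.7, 39.3, 4.7]
orientation: [-0.0, 1.0, 0.016, -0.001]
contact_force: [-3.4, 0.1, 6.3]
grip_width: 40.8
grip_force: 28.3
```

```bash
python3 - <<'E'
from h import *
log([3.44,-.35,-.01,0,0,-.37]); st()
E
```

```text
8.12 meas [602.7  39.3   4.7] cmd [604.6  39.3   4.6] dR [-0.02 -0.15 -0.02] F [-3.4  0.1  6.3] grip 40.8 28.3
```

>>> carry_out(
  increments=[
    [0,0,0,0,0,0],
    [0,0,0,0,0,0],
    [0,0,0,0,0,0],
    [0,0,0,0,0,0],
    [0,0,-1,0,0,0],
    [0,0,-2,0,0,0],
    [0,0,-2,0,0,0],
  ],
  grip=62,
)

```text
time_s: 8.7
tcp_pos: [608.1, 39.7, 69.6]
orientation: [-0.001, 1.0, 0.016, 0.004]
contact_force: [0.4, 0.6, 0.6]
grip_width: 62.0
grip_force: 0.0
```

```bash
python3 - <<'E'
from h import *
log([0,0,-2,0,0,0]); st()
D=down(np.radians(-5.96-90))
plan(([482.5,174.2,64],D),([482.5,174.2,5],D))
E
```

```text
8.7 meas [608.1  39.7  69.6] cmd [604.6  39.2  64.6] dR [0.04 0.49 0.  ] F [0.4 0.6 0.6] grip 62.0 0.0
[-3.92, -4.63, 0.02, -0.01, 0.0, 1.57]
[-3.92, -4.63, 1.99, -0.01, 0.0, 1.57]
```

>>> carry_out(
  increments=[
    [-0.8,-1,0,0,0,0.3],
    [-1.6,-2,0,0,0,0.7],
    [-2.5,-3,0,0,0,1.1],
    [-3.3,-4,0,0,0,1.5],
    [-3.92,-4.63,0,0,0,1.57],
    [-3.92,-4.63,0,0,0,1.57],
    [-3.92,-4.63,0,0,0,1.57],
    [-3.92,-4.63,1,0,0,1.57],
    [-3.92,-4.63,1.8,0,0,1.57],
    [-3.92,-4.63,1.98,0,0,1.57],
    [-3.92,-4.63,1.98,0,0,1.57],
    [-3.92,-4.63,1.98,0,0,1.57],
  ],
)

```text
time_s: 9.7
tcp_pos: [483.2, 173.6, 5.4]
orientation: [-0.0, 0.999, -0.053, -0.0]
contact_force: [-0.3, 0.2, 0.1]
grip_width: 61.9
grip_force: 0.0
```

>>> carry_out(
  increments=[
    [0,0,0,0,0,0],
    [0,0,0,0,0,0],
    [0,0,0,0,0,0],
    [0,0,0,0,0,0],
    [0,0,0,0,0,0],
    [0,0,0,0,0,0],
  ],
  grip=36,
)

```text
time_s: 10.2
tcp_pos: [483.7, 174.3, 6.6]
orientation: [-0.001, 0.999, -0.052, 0.001]
contact_force: [-0.4, -0.6, 6.4]
grip_width: 40.8
grip_force: 25.5
```

```bash
python3 - <<'E'
from h import *
log([-3.92,-4.63,1.98,0,0,1.57]); st()
D=down(np.radians(1.85-90)); D0=cmd()[1]
plan(([482.5,174.2,14],D0),([586,149.3,14],D),([586,149.3,5],D),([598.4,149.3,5],D),([601,149.3,5],D))
E
```

```text
10.2 meas [483.7 174.3   6.6] cmd [482.5 174.3   5.3] dR [0.04 0.14 0.02] F [-0.4 -0.6  6.4] grip 40.8 25.5
[0.0, 0.0, -0.29, 0.0, 0.0, 0.0]
[3.52, 0.47, -0.29, -0.01, 0.0, -1.57]
[3.52, 0.47, 0.01, -0.01, 0.0, -1.57]
[3.93, 0.42, 0.01, -0.01, 0.0, -1.57]
[4.02, 0.42, 0.01, -0.01, 0.0, -1.57]
```

>>> carry_out(
  increments=[
    [0,0,-0.3,0,0,0],
    [0,0,-0.3,0,0,0],
    [1,0.15,-0.3,0,0,-0.5],
    [2,0.3,-0.3,0,0,-1],
    [3,0.42,-0.3,0,0,-1.57],
    [3.5,0.47,-0.3,0,0,-1.57],
    [3.5,0.47,-0.3,0,0,-1.57],
    [3.5,0.47,-0.3,0,0,-1.57],
    [3.5,0.47,-0.15,0,0,-1.57],
    [3.5,0.47,-0.02,0,0,-1.57],
    [3.5,0.47,-0.02,0,0,-1.57],
    [3.62,0.45,-0.02,0,0,-1.57],
    [3.74,0.44,-0.02,0,0,-1.57],
    [3.86,0.43,-0.02,0,0,-1.57],
    [3.95,0.42,-0.02,0,0,-1.57],
    [4.02,0.42,-0.02,0,0,-1.57],
    [4.02,0.42,-0.02,0,0,-1.57],
    [4.02,0.42,-0.02,0,0,-1.57],
  ],
)

```text
time_s: 11.7
tcp_pos: [599.6, 150.4, 6.2]
orientation: [-0.001, 1.0, 0.017, -0.001]
contact_force: [-2.4, 0.8, 6.1]
grip_width: 40.9
grip_force: 27.9
```

```bash
python3 - <<'E'
from h import *
log([4.02,.42,-.02,0,0,-1.57]); st()
E
```

```text
11.7 meas [599.6 150.4   6.2] cmd [601.1 149.2   5.9] dR [ 0.01 -0.08 -0.1 ] F [-2.4  0.8  6.1] grip 40.9 27.9
```

>>> carry_out(
  increments=[
    [0,0,0,0,0,0],
    [0,0,0,0,0,0],
    [0,0,0,0,0,0],
    [0,0,0,0,0,0],
    [0,0,-1,0,0,0],
    [0,0,-2,0,0,0],
    [-0.7,1,-3,0,0,0],
    [-1.4,2,-4,0,0,0],
    [-2,3,-5,0,0,0],
    [-2,3.5,-6,0,0,0],
    [-2,3.5,-6,0,0,0],
    [-2,3.5,-6,0,0,0],
    [-2,3.5,-6,0,0,0],
  ],
  grip=62,
)

```text
time_s: 12.78
tcp_pos: [544.6, 42.4, 185.8]
orientation: [-0.001, 1.0, 0.016, 0.0]
contact_force: [-0.5, 0.8, -0.4]
grip_width: 62.1
grip_force: 0.0
```

```bash
python3 - <<'E'
from h import *
import pickle
log([-2,3.5,-6,0,0,0]); st()
p=ctrl.camera_params('wrist'); im=ctrl.snapshot('wrist'); pickle.dump((p,im),open('w2.pkl','wb'))
cv2.imwrite('pics/w2.png',cv2.resize(im,(800,600),interpolation=cv2.INTER_CUBIC))
E
```

```text
12.78 meas [544.6  42.4 185.8] cmd [544.6  42.1 185.8] dR [0.02 0.04 0.02] F [-0.5  0.8 -0.4] grip 62.1 0.0
```

View pics/w2.png

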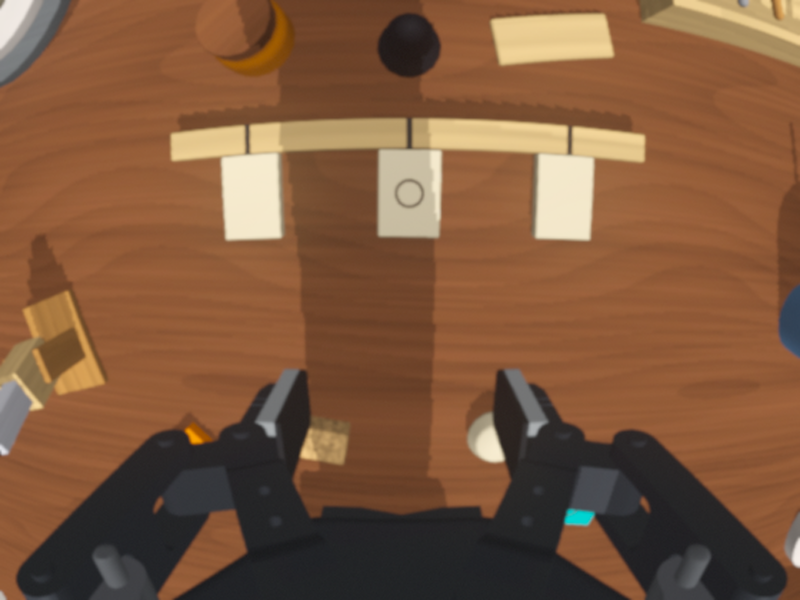

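The three tiles stand against the batten. The ring is at (409,193), the left tile's corners are at (222,157), (280,153), (282,238) and (226,240), and the right tile's at (539,153), (594,156), (591,240) and (535,238). I'll check these in the batten frame and plan the gauge grasp.

```bash
python3 - <<'E'
from h import *
import pickle; p,im=pickle.load(open('w2.pkl','rb')); S=.7
h=lambda u,v,z: hit('wrist',u*S,v*S,z,p)[:2]
L=[h(u,v,18) for u,v in((248,140),(409,132),(570,139.5))]
yb=(L[0]-L[2])/np.linalg.norm(L[0]-L[2]); xb=np.array([yb[1],-yb[0]]); o=np.mean(L,0)
print('lines',np.round(L,1),'yaw',np.degrees(np.arctan2(xb[1],xb[0])).round(2),o.round(1))
for n,c in dict(l=((222,157),(280,153),(282,238),(226,240)),m=((378,150),(440,150),(439,237),(378,236)),r=((539,153),(594,156),(591,240),(535,238)),ring=((409,193),)).items():
    C=np.array([h(u,v,12) for u,v in c]); m=C.mean(0); print(n,m.round(1),((m-o)@xb).round(1),((m-o)@yb).round(1), end=' ')
    if len(c)>1:
        a=(C[0]+C[1]-C[2]-C[3]); print('ang rel',np.degrees(np.arctan2(a@yb,a@xb)).round(1))
# gauge grasp
G=R.from_euler('z',16.1,degrees=True)*R.from_euler('y',-20,degrees=True)
go=np.array([470.7,352,45.]); z=G.apply([0,0,1])
# tool z = -gauge z; tool y = -gauge y
T=R.from_matrix(np.c_[G.apply([1,0,0]),-G.apply([0,1,0]),-z])
np.save('T.npy',T.as_matrix()); print('\nTz',T.as_matrix()[:,2])
print('targets',(go+160*z).round(1),(go+46*z).round(1))
st(); plan((go+160*z,T),(go+46*z,T))
pickle.dump((go,G.as_matrix()),open('g.pkl','wb'))
E
```

```text
lines [[638.2 150.3]
 [643.1  41. ]
 [646.5 -69.5]] yaw 2.18 [642.6  40.6]
l [598.1 149.6] -40.3 110.6 ang rel -0.6
m [601.7  39.7] -40.9 0.6 ang rel -0.5
r [606.  -71.2] -40.8 -110.3 ang rel -0.1
ring [601.9  39.5] -40.7 0.5 
Tz [ 0.32860582  0.0948472  -0.93969262]
targets [418.1 336.8 195.4] [455.6 347.6  88.2]
12.83 meas [544.1  43.  184.8] cmd [544.6  42.1 185.8] dR [ 0.03 -0.08 -0.06] F [ 0.4 -0.4 -0.4] grip 62.1 0.0
[-3.89, -9.96, -0.31, 0.49, 3.98, -2.82]
[-2.63, -10.27, 3.26, 0.49, 3.98, -2.82]
```

>>> carry_out(
  increments=[
    [-1,-2,-0.3,0.1,0.8,-0.5],
    [-1.5,-3,-0.3,0.2,1.6,-1],
    [-2,-4,-0.3,0.3,2.4,-1.6],
    [-2.5,-5.2,-0.3,0.4,3.2,-2.2],
    [-2.8,-6.5,-0.3,0.49,3.98,-2.82],
    [-3.2,-7.5,-0.3,0.49,3.98,-2.82],
    [-3.6,-8.7,-0.3,0.49,3.98,-2.82],
    [-3.89,-9.96,-0.3,0.49,3.98,-2.82],
    [-3.89,-9.96,-0.3,0.49,3.98,-2.82],
    [-3.89,-9.96,-0.3,0.49,3.98,-2.82],
    [-3.89,-9.96,-0.3,0.49,3.98,-2.82],
    [-3.89,-9.96,-0.3,0.49,3.98,-2.82],
  ],
  grip=60,
)

```text
time_s: 13.83
tcp_pos: [417.9, 335.8, 193.7]
orientation: [-0.024, 0.975, 0.138, 0.171]
contact_force: [0.0, 0.5, -0.3]
grip_width: 59.8
grip_force: 0.0
```

```bash
python3 - <<'E'
from h import *
import pickle
log([-3.89,-9.96,-.3,.49,3.98,-2.82]); st()
p=ctrl.camera_params('wrist'); im=ctrl.snapshot('wrist'); pickle.dump((p,im),open('w3.pkl','wb'))
go,G=pickle.load(open('g.pkl','rb'))
out=cv2.resize(im,(800,600),interpolation=cv2.INTER_CUBIC)
for X in [(0,0,102)]+[(a*12,b*12,92) for a in(1,-1) for b in(1,-1)]+[(a*12,b*12,42) for a in(1,-1) for b in(1,-1)]:
    u=proj('wrist',go+G@np.array(X,float),p)/.7; cv2.circle(out,tuple(int(round(t)) for t in u),3,(0,0,255),1)
cv2.imwrite('pics/w3.png',out)
E
```

```text
13.83 meas [417.9 335.8 193.7] cmd [418.2 336.9 195.1] dR [-0.08 -0.14  0.02] F [ 0.   0.5 -0.3] grip 59.8 0.0
```

View pics/w3.png

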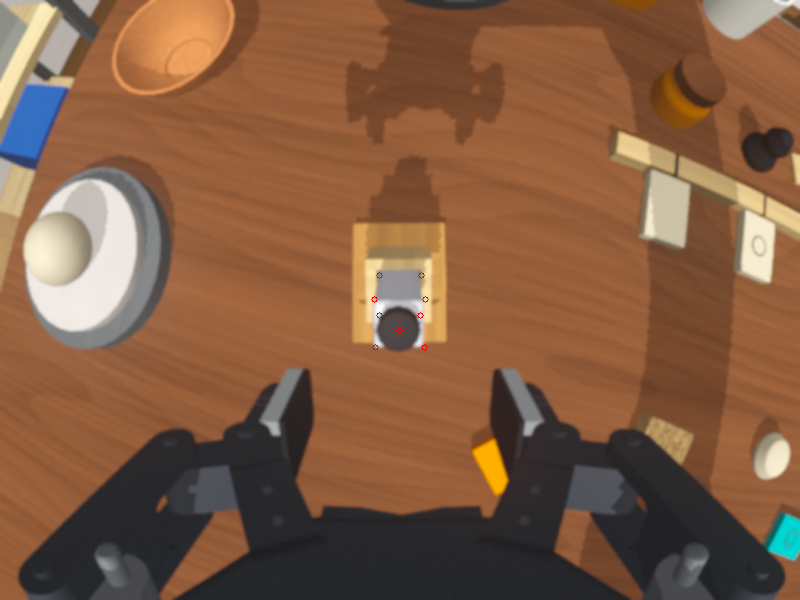

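The projected gauge model (red) matches the picture, with the cap at (399,329). I'm descending along the axis.

>>> carry_out(
  increments=[
    [0,0,0.9,0,0,0],
    [0,0,1.8,0,0,0],
    [0,0,2.5,0,0,0],
    [0,0,3.1,0,0,0],
    [0,0,3.4,0,0,0],
    [0,0,3.6,0,0,0],
    [0,0,3.6,0,0,0],
    [0,0,3.6,0,0,0],
    [0,0,3.6,0,0,0],
  ],
)

```text
time_s: 14.63
tcp_pos: [453.9, 347.5, 94.6]
orientation: [-0.025, 0.975, 0.138, 0.173]
contact_force: [0.9, 0.3, -0.7]
grip_width: 59.9
grip_force: 0.0
```

>>> carry_out(
  increments=[
    [0,0,0,0,0,0],
    [0,0,0,0,0,0],
    [0,0,0,0,0,0],
    [0,0,0,0,0,0],
    [0,0,0,0,0,0],
    [0,0,0,0,0,0],
    [0,0,0,0,0,0],
    [0,0,0,0,0,0],
  ],
  grip=16,
  grip_force=50,
)

```text
time_s: 15.3
tcp_pos: [453.9, 347.4, 94.3]
orientation: [-0.025, 0.975, 0.138, 0.172]
contact_force: [-2.3, -1.2, 5.9]
grip_width: 23.6
grip_force: 49.4
```

```bash
python3 - <<'E'
from h import *
log([0,0,3.6,0,0,0]); st(); print(ctrl.sense()['wrist_torque'])
E
```

```text
15.3 meas [453.9 347.4  94.3] cmd [453.7 347.2  93.6] dR [ 0.01  0.06 -0.  ] F [-2.3 -1.2  5.9] grip 23.6 49.4
[-0.35452121  0.39818279 -0.04527942]
```

>>> carry_out(
  increments=[
    [0,0,-0.2,0,0,0],
    [0,0,-0.5,0,0,0],
    [0,0,-0.9,0,0,0],
    [0,0,-1.4,0,0,0],
    [0,0,-2,0,0,0],
    [0,0,-2.6,0,0,0],
    [0,0,-3.2,0,0,0],
    [0,0,-3.8,0,0,0],
    [0,0,-4.3,0,0,0],
    [0,0,-4.6,0,0,0],
    [0,0,-4.6,0,0,0],
    [0,0,-4.6,0,0,0],
    [0,0,-4.6,0,0,0],
  ],
)

```text
time_s: 16.38
tcp_pos: [408.1, 333.5, 222.3]
orientation: [-0.024, 0.975, 0.138, 0.171]
contact_force: [-0.4, 0.3, -1.4]
grip_width: 23.5
grip_force: 49.5
```

```bash
python3 - <<'E'
from h import *
log([0,0,-4.6,0,0,0]); st()
D=down(np.radians(2-90))
# free gauge: tip nominal at 52+22=74 ahead of TCP; ring at z 12
plan(([540,190,200],D),([601.9,39.5,150],D),([601.9,39.5,105],D))
E
```

```text
16.38 meas [408.1 333.5 222.3] cmd [408.4 334.1 223.2] dR [-0.05 -0.08  0.  ] F [-0.4  0.3 -1.4] grip 23.5 49.5
[2.44, 5.83, 1.71, -0.5, -3.98, 2.79]
[2.43, 11.22, 3.48, -0.5, -3.98, 2.79]
[1.92, 11.22, 4.89, -0.5, -3.98, 2.79]
```

>>> carry_out(
  increments=[
    [0.6,1.2,0,-0.1,-0.8,0.6],
    [1.2,2.4,0.3,-0.2,-1.6,1.1],
    [1.8,3.6,0.7,-0.3,-2.4,1.7],
    [2.2,4.8,1.2,-0.4,-3.2,2.2],
    [2.44,5.83,1.7,-0.5,-3.98,2.79],
    [2.44,7,2,-0.5,-3.98,2.79],
    [2.44,8.2,2.4,-0.5,-3.98,2.79],
    [2.43,9.4,2.8,-0.5,-3.98,2.79],
    [2.43,10.4,3.2,-0.5,-3.98,2.79],
    [2.43,11,3.4,-0.5,-3.98,2.79],
    [2.43,11.22,3.48,-0.5,-3.98,2.79],
    [2.43,11.22,3.48,-0.5,-3.98,2.79],
    [2.43,11.22,3.48,-0.5,-3.98,2.79],
    [2.43,11.22,3.48,-0.5,-3.98,2.79],
    [2.43,11.22,3.48,-0.5,-3.98,2.79],
  ],
)

```text
time_s: 17.63
tcp_pos: [601.6, 42.1, 150.5]
orientation: [-0.0, 1.0, 0.019, 0.0]
contact_force: [-0.2, -0.5, -0.9]
grip_width: 23.5
grip_force: 49.6
```

```bash
python3 - <<'E'
from h import *
import pickle
log([2.43,11.22,3.48,-.5,-3.98,2.79]); st()
out=[]
for n in('wrist','scene'):
    p=ctrl.camera_params(n); im=ctrl.snapshot(n); pickle.dump((p,im),open(n+'4.pkl','wb'))
    P=np.array(ctrl.sense()['tcp_pos']); c=proj(n,P-[0,0,55],p).round().astype(int); print(n,c)
    x0=int(np.clip(c[0]-65,0,430)); y0=int(np.clip(c[1]-90,0,240)); print(x0,y0)
    out.append(cv2.resize(im[y0:y0+180,x0:x0+130],None,fx=3,fy=3,interpolation=cv2.INTER_CUBIC))
cv2.imwrite('pics/g4.png',np.hstack(out))
E
```

```text
17.63 meas [601.6  42.1 150.5] cmd [601.9  39.6 150. ] dR [ 0.05  0.03 -0.19] F [-0.2 -0.5 -0.9] grip 23.5 49.6
wrist [282 233]
217 143
scene [317 207]
252 117
```

View pics/g4.png

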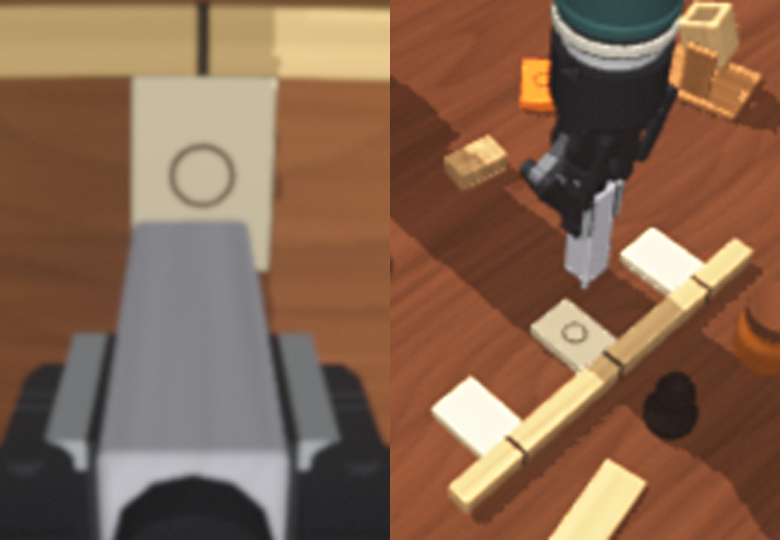

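```bash
python3 - <<'E'
from h import *
import pickle
st(); s=ctrl.sense(); P=np.array(s['tcp_pos']); r=rot(s['orientation'])
pw,_=pickle.load(open('wrist4.pkl','rb')); ps,_=pickle.load(open('scene4.pkl','rb'))
for d in(46,49,52,55): print(d,'front low corners',[proj('wrist',P+r.apply([12,b,d]),pw).round(1) for b in(-12,12)],'tip scene',proj('scene',P+r.apply([0,0,d+22]),ps).round(1))
print('seen',[(a/3+217,b/3+143) for a,b in((133,225),(247,224))],'tip',((585-390)/3+252,287/3+117))
print('ring wrist',hit('wrist',202/3+217,175/3+143,12,pw),'scene',hit('scene',(574-390)/3+252,332/3+117,12,ps))
E
```

```text
17.73 meas [601.8  41.3 150.6] cmd [601.9  39.6 150. ] dR [ 0.02  0.05 -0.13] F [ 0.5  0.6 -1.7] grip 23.6 49.6
46 front low corners [array([263. , 219.8]), array([302.3, 219.8])] tip scene [316.2 210.2]
49 front low corners [array([263.3, 218.3]), array([302. , 218.3])] tip scene [316.1 211. ]
52 front low corners [array([263.5, 216.9]), array([301.7, 216.9])] tip scene [316.1 211.8]
55 front low corners [array([263.8, 215.5]), array([301.4, 215.5])] tip scene [316.  212.6]
seen [(261.3333333333333, 218.0), (299.3333333333333, 217.66666666666669)] tip (317.0, 212.66666666666669)
ring wrist [601.72610715  39.31200914  12.        ] scene [600.58073203  39.95110344  12.        ]
```

>>> carry_out(
  increments=[
    [0,0.04,0.5,0,0,0],
    [0,0.04,1,0,0,0],
    [0,0.04,1.5,0,0,0],
    [0,0.04,1.9,0,0,0],
    [0,0.04,1.9,0,0,0],
    [0,0.04,1.9,0,0,0],
    [0,0.04,1.9,0,0,0],
  ],
)

```text
time_s: 18.32
tcp_pos: [602.5, 38.8, 93.8]
orientation: [0.0, 1.0, 0.018, 0.001]
contact_force: [0.5, 0.0, -1.5]
grip_width: 23.9
grip_force: 49.7
```

>>> carry_out(
  increments=[
    [0,0,0.05,0,0,0],
    [0,0,0.1,0,0,0],
    [0,0,0.15,0,0,0],
    [0,0,0.2,0,0,0],
    [0,0,0.25,0,0,0],
    [0,0,0.25,0,0,0],
    [0,0,0.25,0,0,0],
    [0,0,0.25,0,0,0],
  ],
)

```text
time_s: 18.98
tcp_pos: [602.1, 38.4, 85.7]
orientation: [0.0, 1.0, 0.017, 0.0]
contact_force: [0.0, 0.1, 0.3]
grip_width: 23.4
grip_force: 49.8
```

```bash
python3 - <<'E'
from h import *
log([0,.04,1.9,0,0,0],[0,0,.25,0,0,0]); 
for i in range(2):
    st(); ctrl.snapshot('top')
E
```

```text
18.98 meas [602.1  38.4  85.7] cmd [601.9  38.4  85.5] dR [-0.    0.02  0.  ] F [0.  0.1 0.3] grip 23.4 49.8
19.03 meas [602.1  38.4  85.7] cmd [601.9  38.4  85.5] dR [-0.    0.02  0.  ] F [0.4 0.2 0. ] grip 23.1 49.8
```

>>> carry_out(
  increments=[
    [0,0,0.05,0,0,0],
    [0,0,0.1,0,0,0],
    [0,0,0.15,0,0,0],
    [0,0,0.17,0,0,0],
    [0,0,0.17,0,0,0],
    [0,0,0.17,0,0,0],
    [0,0,0.17,0,0,0],
    [0,0,0.17,0,0,0],
  ],
)

```text
time_s: 19.75
tcp_pos: [602.1, 38.4, 80.5]
orientation: [0.0, 1.0, 0.018, 0.0]
contact_force: [-0.2, -0.0, 1.5]
grip_width: 23.9
grip_force: 50.0
```

```bash
python3 - <<'E'
from h import *
log([0,0,.17,0,0,0]); F=[]
for i in range(10):
    p=ctrl.camera_params('wrist'); im=ctrl.snapshot('wrist' if i==9 else 'top'); F.append(ctrl.sense()['contact_force'])
st(); print(np.mean(F,0))
ps=ctrl.camera_params('scene'); sc=ctrl.snapshot('scene')
c=proj('scene',np.array(ctrl.sense()['tcp_pos'])-[0,0,65],ps).round().astype(int)
a=cv2.resize(im[140:280,215:345],None,fx=3,fy=3,interpolation=cv2.INTER_CUBIC)
b=cv2.resize(sc[c[1]-42:c[1]+28,c[0]-32:c[0]+33],None,fx=6,fy=6,interpolation=cv2.INTER_CUBIC)
print(c); cv2.imwrite('pics/g5.png',np.hstack([a,b]))
E
```

```text
20.25 meas [602.1  38.4  80.4] cmd [601.9  38.4  80.4] dR [0.   0.02 0.  ] F [ 1.  -0.   1.7] grip 23.6 50.0
[ 0.83758937 -0.33973542  1.77408859]
[313 228]
```

View pics/g5.png

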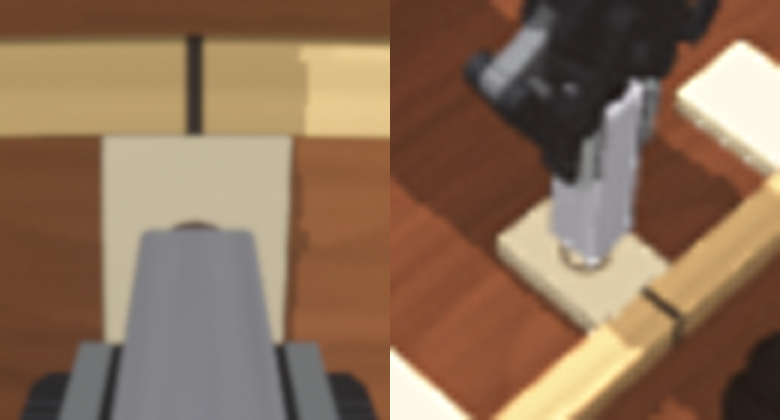

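The gauge stands upright over the ring, with the ring's rim just visible at (195,225) and around (583,255). The tip force is about 3.1 N once the gauge's weight is removed, which puts the plunger about half in. I'm handing in.

```bash
python3 -c "
from h import *
print(ctrl.hand_in())"
```

```text
the job is handed in; nothing more can be done
None
```

I handed the job in at about 20 s; no verdict came back. The three tiles measured within 1 mm of their marks at the batten, and the gauge was held upright in the ring at about 3 N, with the plunger about half in.

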